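# Wedge a rocking stirrer

### The arm

A 6-joint arm with a two-finger parallel gripper is mounted at the origin on a cart in front of the work surface, level with it; the furniture and walls round the work are solid. World frame = base frame: x ahead of the robot, y to its left, z up, the work surface at z = 0. Lengths are in m, angles in degrees, forces in N, time in s.
With the tool pointing down it reaches from about 0.375 to 0.9 m from the base axis. Payload 3.1 kg.
Tool frame: the origin (TCP) lies on the centre line of the jaws, within the pads' length; the fingertips stand 14 mm ahead of it and the grasp point (between the pads) lies 5 mm behind it; z points along the fingers, y is the line along which they close (so a half turn about z gives the same grasp; the last joint's range is limited). The gripper opens to 87 mm and grips with 3 to 60 N. Pads are 19 mm wide; open, the fingers measure 117 mm over their backs; the gripper's body (75 mm by 190 mm) begins 51 mm behind the grasp point.
Start: joints at [65.231, 30.224, 82.088, -0, 67.689, -10.227], TCP at [0.157, 0.605, 0.237] pointing down, gripper open.
Joint ranges: [-176.69, 176.69], [-43.24, 126.21], [12.49, 139.97], [-82, 262], [0, 151.66], [-163.58, 163.58]. Speed limits (degrees/s): [159.86, 159.86, 180, 180, 180, 180].

### API

Orientations are given as [roll, pitch, yaw] about the fixed x, y, z axes, in that order (R = Rz(yaw) Ry(pitch) Rx(roll)).
In Python, from plant import manip gives the robot as it stands.
- The arm moves only by the shell command python3 -m inch 'ROWS' [OPENING] [FORCE]. ROWS is JSON, a list of rows, each an object with "linear": the shift along the tool's x, y, z in cm, a list of three; "roll": the turn about the tool's z in degrees. In form: [{"linear": [dx, dy, dz], "roll": roll}, ...]. A call has 1 to 10 rows; each row shifts and turns the commanded pose from where the row before left it, along the tool's axes as they then stand; what a row does not reach is not made up. A row lasts 1/10 s, in which the tool goes at most 50 mm and 8.59 degrees, less where a joint would pass 70% of its speed; a pose out of reach is approached as far as the arm can. A call is refused whole if a number of a shift passes 5 or a number of a turn 8.59, either way. A call with a gripper value outside its range is refused whole. OPENING is the finger opening in cm, from 0 to 8.7, set as the call begins (- or left out, the last holds). The fingers move at their own pace and stop on an object; FORCE is the grip in N (left out, the last holds). Time passes only in rows, so rows that do not move let the fingers close. It gives the time, the measured TCP pose, the force, the opening and the grip force at its end, in the units of the state.
- manip.state(): the state, without advancing time (a new reading comes with each control period).
- manip.camera(name): name is "scene" or "top" or "wrist"; returns (picture, depth): 400x640x3 uint8, blue, green, red; 400x640 float32, m along the optical axis (not along the pixel's ray), 0 where there is no reading.
- manip.camera_info(name): a dict with "fx", "fy", "cx", "cy" (pixels), "camera_from_world" (4x4, takes a point from world to camera coordinates). Camera axes: x right, y up, looking along -z (the intrinsics and any distortion apply to the point x, -y, -z); pixel columns grow to the right and rows downward; lengths in m; the calibration is good to about 2 mm. A picture is of the moment at which its call begins: read the wrist's pose just before it. camera_info takes no time and is no camera call; for the wrist camera it gives the pose at the moment of the call.
- manip.finish_job(): hands the job in; it is judged then, once.
The state is a dict: "time": time; "qpos": joint angles; "qvel": joint speeds; "effort": joint torques, N m; "tool_pos": TCP position; "tcp_rot": TCP orientation; "contact_force": force on the tool from outside, world axes, zero at the start; "ft_torque": the same for the moment, N m; "opening": finger opening in m; "finger_force": force on a finger pad.
Only numpy, scipy, OpenCV 4.12 (cv2) and the standard library are available. Lean on these libraries where they do the work, as an engineer would, in place of code of your own. Each camera call takes 0.05 s, during which the arm holds its last target. There are 200 camera calls.

### The job

The magnetic stirrer rocks because its foot at the front left corner is too short. Without pinching or picking up anything, push the wedge lying in front of it under that foot with the fingertips until it is snug and the stirrer no longer rocks when that corner is pressed, but do not jack the stirrer up or shove it along the bench, and leave the things around it alone. Finish while still pressing firmly down on the small round pad above that foot, with the stirrer standing level and steady on the wedge.

Things in the scene. Friction and masses are not known exactly. Their poses are not given: they have to be found in the camera images.
- stirrer: loose low stirrer, white box 120 (x) by 180 (y) mm, about 2.2 kg, square plate on top; origin on the bench under its centre, x to its rear, y to its left. Front (x=-60) has two black knobs at y<0, 10 mm proud. Box underside 14 mm up, top 50 mm, plate 56 mm. Four rubber feet, 16 mm diameter, at x=+-42, y=+-72. It stands level on three; the front left one is short. Sliding it takes over 8 N.
- short_foot (a point): point on the bench right under the axis of the short front left foot (stirrer x=-42, y=+72 mm; axes as the stirrer's). This foot ends 4 to 7 mm above the bench, how much is hidden. Over 4 N pressed on this corner rocks the stirrer down by that gap if nothing is under the foot; let go, it falls back level.
- pad: round rubber pad, 20 mm diameter and 3 mm high, on the stirrer's top at its front left corner (stirrer x = -46, y = +76 mm), above the short foot; origin at the centre of its underside, its top is 53 mm above the bench. A firm press is 7 to 15 N.
- wedge: loose black wedge, 90 mm long (x), 40 wide, 80 g; origin on its underside at its middle, x to its thin end. Top face rises from 2 mm at the thin end (x=+45) to 12 mm at x=-30; then a heel block 15 mm long, 28 mm high. It starts in front of the stirrer, thin end towards the short foot. It slides easily (under 2 N) until it meets the foot, then the push rises, and it does not slip back.
- wedge_tip (a point): middle of the wedge's thin edge, on the underside
- wedge_heel (a point): centre of the flat back face of the wedge's heel (x=-45 mm), 14 mm above the bench: push here. A push of 3 to 6 N makes the wedge snug; well over 15 N may jack up or shove the stirrer.
- cup: white specimen cup with orange screw cap, 44 mm diameter, 53 mm high, standing loose in front of the stirrer's right half; bystander
- decapper: orange waisted hand decapper, 35 mm diameter, 70 mm high, standing loose to the left of the stirrer; bystander
- timer: flat white countdown timer, 66 by 64 by 18 mm, lying loose on the bench at the front right; bystander

How it is judged (in metres and radians):
On the way:
1. the wedge's thin end has been pushed past the middle of the short foot, the stirrer left level (x of wedge_tip in the frame of short_foot above 0 m and y of wedge_tip in the frame of short_foot between -0.02 and 0.02 m and angle between stirrer's own z axis and vertical below 0.012 rad), for 0.2 s.
At the end, for the whole second after the job is handed in: Fingers press the pad with over 5 N; under that press the stirrer is level within 0.012 rad, the wedge carries over 1.5 N of the foot, its thin end past the foot's centre and within 20 mm sideways; stirrer moved under 25 mm; all at rest (all of step 1 and contact force between the fingers and pad above 5 N and contact force between wedge and stirrer above 1.5 N and distance of stirrer from where it was at the start of the episode below 0.025 m and linear speed of each of wedge, stirrer below 0.01 m/s); the arm keeps its last pose, push and grip.
It fails at once if the wedge is lifted off the bench or tipped (height (world z) of wedge above 0.012 m or angle between wedge's own z axis and vertical above 0.3 rad).
It fails at once if the stirrer is lifted or tipped (height (world z) of stirrer above 0.012 m or angle between stirrer's own z axis and vertical above 0.2 rad).
It fails at once if the stirrer is shoved along the bench (distance of stirrer from where it was at the start of the episode above 0.03 m).
It fails at once if a bystander (cup, decapper, timer) is moved (distance of any of cup, decapper, timer from where it was at the start of the episode above 0.02 m).
It also fails if it takes over 45 s, if anything falls off the work surface, if the arm or the gripper's body presses on something with over 40 N, if the wrist force passes 120 N, or if a joint passes its speed limit or range.

## Working session

There is one attempt and no reset: what is moved stays moved. The work goes in short steps, Python scripts to look and compute and a shell command to move; the robot and the scene stay as the last step left them, time stands still between calls to the robot, and variables do not carry over. Pictures are saved under pics/ and viewed, at most 10 in all, crops included, and the job is handed in when it is done.

```bash
mkdir -p pics; ls
cat > h.py <<'E'
import numpy as np, cv2
from plant import manip
def grab(n):
    info=manip.camera_info(n); p,d=manip.camera(n); return info,p,d
def toworld(info,u,v,d):
    u,v,d=map(lambda a:np.asarray(a,float),(u,v,d))
    x=(u-info['cx'])/info['fx']*d; y=(v-info['cy'])/info['fy']*d
    P=np.stack([x,-y,-d,np.ones_like(d)],-1)
    return (P@np.linalg.inv(np.array(info['camera_from_world'])).T)[...,:3]
def ray(info,u,v,z):
    a=toworld(info,u,v,1.0); c=np.linalg.inv(np.array(info['camera_from_world']))[:3,3]
    return c+(a-c)*((z-c[2])/(a[2]-c[2]))
E
python3 - <<'E'
from h import *
for n in ('top','scene'):
    i,p,d=grab(n); cv2.imwrite(f'pics/{n}0.png',p); np.savez(f'{n}0.npz',d=d); print({k:np.round(np.array(v),4).tolist() for k,v in i.items()})
print(manip.state())
E
```

```text
pics
{'fx': 423.0589, 'fy': 423.0589, 'cx': 318.9726, 'cy': 192.4143, 'camera_from_world': [[-0.0041, -0.9999, -0.0099, 0.2698], [0.9928, -0.0052, 0.1197, -0.523], [-0.1197, -0.0094, 0.9928, -1.0199], [0.0, 0.0, 0.0, 1.0]]}
{'fx': 413.9662, 'fy': 413.9662, 'cx': 316.6171, 'cy': 196.7696, 'camera_from_world': [[0.7953, -0.6061, -0.0071, -0.2552], [0.4689, 0.6077, 0.6409, -0.436], [-0.3841, -0.5131, 0.7676, -0.5767], [0.0, 0.0, 0.0, 1.0]]}
{'time': 0.1, 'qpos': array([ 6.52317033e+01,  3.02732791e+01,  8.21481876e+01, -2.05423308e-03,
        6.76894268e+01, -1.02264153e+01]), 'qvel': array([ 0.02420105, -0.13920972, -0.20078332, -0.04259422, -0.11060423,
        0.0532956 ]), 'effort': array([ 1.80481161e-04, -4.40987027e+01, -1.77149963e+01,  6.34567696e-02,
        5.34392288e-02, -3.36682626e-05]), 'tool_pos': array([0.15663518, 0.60440798, 0.23567809]), 'tcp_rot': array([-1.79890531e+02, -1.78190633e-02,  1.65458883e+02]), 'contact_force': array([-0.18956476,  0.47523529,  0.82330191]), 'ft_torque': array([-0.04003252,  0.01773673, -0.02820385]), 'finger_force': 0.0, 'opening': 0.08742037931928373}
```

View pics/top0.png

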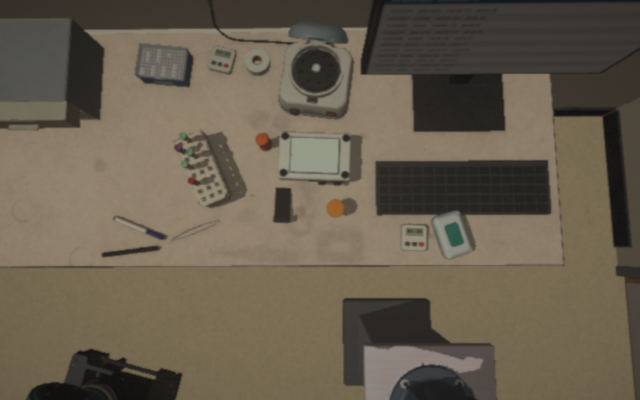

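View pics/scene0.png

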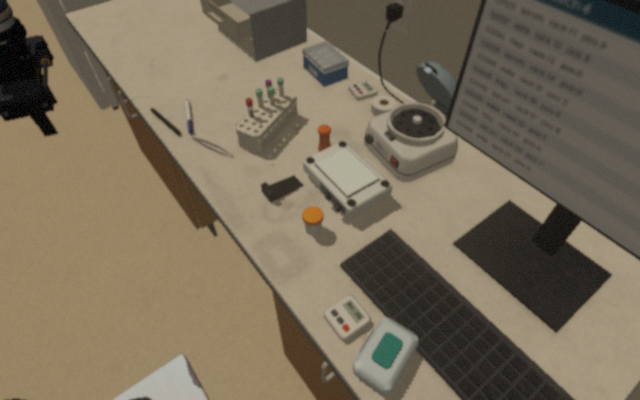

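The top view shows the stirrer at about cols 278–351, rows 132–182, with its pad near (283,177). The wedge is at cols 274–291, rows 188–222, with its thin end up. The cup is at (336,208) and the decapper at (264,141). The scene view agrees.

Run:
```python
from h import *
i=manip.camera_info('top'); p=cv2.imread('pics/top0.png'); d=np.load('top0.npz')['d']
g=p.max(2)
# wedge
m=np.zeros(g.shape,np.uint8); m[184:228,266:300]=(g[184:228,266:300]<70)
n,l,s,c=cv2.connectedComponentsWithStats(m); k=1+s[1:,4].argmax(); print('wedge',s[k])
v,u=np.where(l==k); P=toworld(i,u,v,d[v,u]); 
r=cv2.minAreaRect(np.stack([u,v],1).astype(np.float32)); print(r)
for q in cv2.boxPoints(r): print(q,[ray(i,*q,z).round(4).tolist() for z in (0.002,0.028)])
print('row mean z',[(vv,P[v==vv,2].mean().round(3),u[v==vv].min(),u[v==vv].max()) for vv in range(v.min(),v.max()+1,2)])
# dark pads
m[:]=0; m[128:186,272:358]=(g[128:186,272:358]<80)
n,l,s,c=cv2.connectedComponentsWithStats(m)
for k in range(1,n):
    if s[k,4]>6: print('dark',s[k],c[k].round(1),ray(i,*c[k],0.053).round(4))
# depth-based stirrer
V,U=np.mgrid[120:195,265:365]; Q=toworld(i,U,V,d[120:195,265:365])
t=(Q[...,2]>0.04)&(Q[...,2]<0.065); n,l,s,c=cv2.connectedComponentsWithStats(t.astype(np.uint8)); k=1+s[1:,4].argmax()
A=Q[l==k]; r=cv2.minAreaRect(A[:,:2].astype(np.float32)); print('stirrer',r,cv2.boxPoints(r).round(4).tolist(),np.median(A[:,2]))
h=cv2.cvtColor(p,cv2.COLOR_BGR2HSV); o=((h[...,0]<18)&(h[...,1]>150)&(h[...,2]>90)).astype(np.uint8); n,l,s,c=cv2.connectedComponentsWithStats(o)
for k in range(1,n):
    if s[k,4]>40: print('orange',s[k],ray(i,*c[k],0.055).round(3))
```

```text
wedge [274 188  17  34 509]
((282.0, 204.5), (33.0, 16.0), 90.0)
[274. 188.] [[0.54, 0.3831, 0.002], [0.5366, 0.38, 0.028]]
[290. 188.] [[0.5398, 0.342, 0.002], [0.5364, 0.3399, 0.028]]
[290. 221.] [[0.4552, 0.3416, 0.002], [0.4538, 0.3396, 0.028]]
[274. 221.] [[0.4553, 0.3823, 0.002], [0.454, 0.3793, 0.028]]
row mean z [(188, np.float64(0.002), np.int64(277), np.int64(283)), (190, np.float64(0.002), np.int64(276), np.int64(290)), (192, np.float64(0.002), np.int64(276), np.int64(290)), (194, np.float64(0.003), np.int64(276), np.int64(290)), (196, np.float64(0.004), np.int64(276), np.int64(290)), (198, np.float64(0.004), np.int64(276), np.int64(290)), (200, np.float64(0.005), np.int64(276), np.int64(290)), (202, np.float64(0.005), np.int64(276), np.int64(290)), (204, np.float64(0.007), np.int64(276), np.int64(290)), (206, np.float64(0.007), np.int64(275), np.int64(290)), (208, np.float64(0.008), np.int64(275), np.int64(289)), (210, np.float64(0.009), np.int64(275), np.int64(289)), (212, np.float64(0.01), np.int64(275), np.int64(289)), (214, np.float64(0.009), np.int64(275), np.int64(2
[... 260 characters left out ...]
 40] [346.2 137.6] [0.6582 0.199  0.053 ]
dark [272 140   3   7  11] [272.5 143. ] [0.6458 0.3819 0.053 ]
dark [280 169   7   7  36] [283.  172.1] [0.5726 0.3554 0.053 ]
dark [342 172   8   6  39] [345.2 174.4] [0.5659 0.2028 0.053 ]
dark [309 180  39   5  99] [329.4 181.9] [0.5477 0.2415 0.053 ]
stirrer ((0.6112354397773743, 0.2796383500099182), (0.1798471212387085, 0.13002145290374756), 87.5103988647461) [[0.5424000024795532, 0.19259999692440033], [0.6722999811172485, 0.18700000643730164], [0.6801000237464905, 0.3666999936103821], [0.5501999855041504, 0.37229999899864197]] 0.051898354675866676
orange [256 134  12  12 110] [0.655 0.408 0.055]
orange [327 200  17  17 215] [0.484 0.228 0.055]
```

```bash
python3 -m inch '[{"linear":[0,0,0],"roll":-6},{"linear":[0,0,0],"roll":-6},{"linear":[-3.3,-2.9,0],"roll":0},{"linear":[-3.3,-2.9,0],"roll":0},{"linear":[-3.3,-2.9,0],"roll":0},{"linear":[-3.3,-2.9,0],"roll":0},{"linear":[-3.3,-2.9,0],"roll":0},{"linear":[-3.3,-2.9,0],"roll":0},{"linear":[-3.3,-2.9,0],"roll":0},{"linear":[-3.2,-3,0],"roll":0}]' 0 10; python3 -m inch '[{"linear":[0,0,0],"roll":0},{"linear":[0,0,0],"roll":0},{"linear":[0,0,0],"roll":0}]'
python3 - <<'E'
from h import *
print(manip.state()['contact_force'])
i,p,d=grab('wrist'); cv2.imwrite('pics/w1.png',p); np.savez('w1.npz',d=d,**{k:np.array(v) for k,v in i.items()})
print(np.array(i['camera_from_world']).round(3))
E
```

```text
time: 1.1
tool_pos: [0.4102, 0.3591, 0.2363]
tcp_rot: [-180.0, -0.0, 177.5]
contact_force: [0.1, 1.6, -0.3]
opening: 0.0149
finger_force: 0.0
time: 1.4
tool_pos: [0.4084, 0.3609, 0.2362]
tcp_rot: [-180.0, -0.1, 177.5]
contact_force: [0.1, -0.1, -0.3]
opening: 0.0006
finger_force: 0.0
[ 0.05141636 -0.06392279 -0.29361938]
[[ 0.044  0.999 -0.001 -0.378]
 [-0.966  0.043 -0.254  0.411]
 [-0.253  0.012  0.967 -0.289]
 [ 0.     0.     0.     1.   ]]
```

View pics/w1.png

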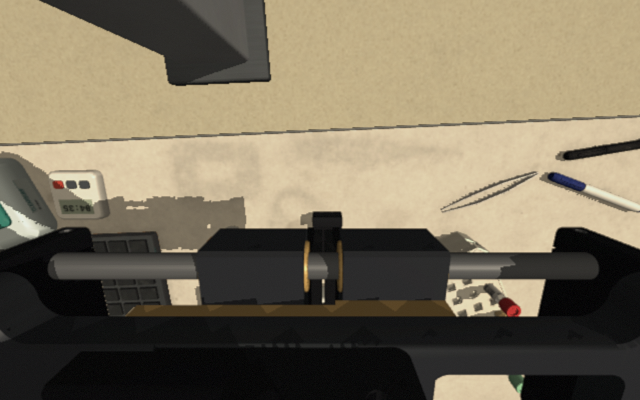

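The wrist view looks back toward the robot and the gripper hides the work, so it is no help here. The top-view measurement is accurate enough, so I'll descend behind the heel.

```bash
python3 -m inch '[{"linear":[0,-0.4,3],"roll":0},{"linear":[0,0,3],"roll":0},{"linear":[0,0,3],"roll":0},{"linear":[0,0,3],"roll":0},{"linear":[0,0,3],"roll":0},{"linear":[0,0,3],"roll":0},{"linear":[0,0,2.5],"roll":0},{"linear":[0,0,1],"roll":0},{"linear":[0,0,0],"roll":0},{"linear":[0,0,0],"roll":0}]'; python3 -m inch '[{"linear":[-1,0,0],"roll":0},{"linear":[-1,0,0],"roll":0},{"linear":[-0.5,0,0],"roll":0},{"linear":[0,0,0],"roll":0},{"linear":[0,0,0],"roll":0},{"linear":[0,0,0],"roll":0}]'
python3 - <<'E'
from h import *
i,p,d=grab('top'); cv2.imwrite('pics/t2.png',cv2.resize(p[110:270,220:400],None,fx=4,fy=4)[:600])
i,q,d=grab('scene'); cv2.imwrite('pics/s2.png',cv2.resize(q[110:260,200:400],None,fx=4,fy=4))
E
```

```text
time: 2.45
tool_pos: [0.4092, 0.3574, 0.0222]
tcp_rot: [180.0, 0.1, 177.5]
contact_force: [0.6, 0.1, 0.6]
opening: 0.0005
finger_force: 0.0
time: 3.05
tool_pos: [0.4337, 0.3552, 0.0216]
tcp_rot: [-180.0, -0.0, 177.4]
contact_force: [0.2, -0.2, 0.3]
opening: 0.0005
finger_force: 0.0
```

View pics/s2.png

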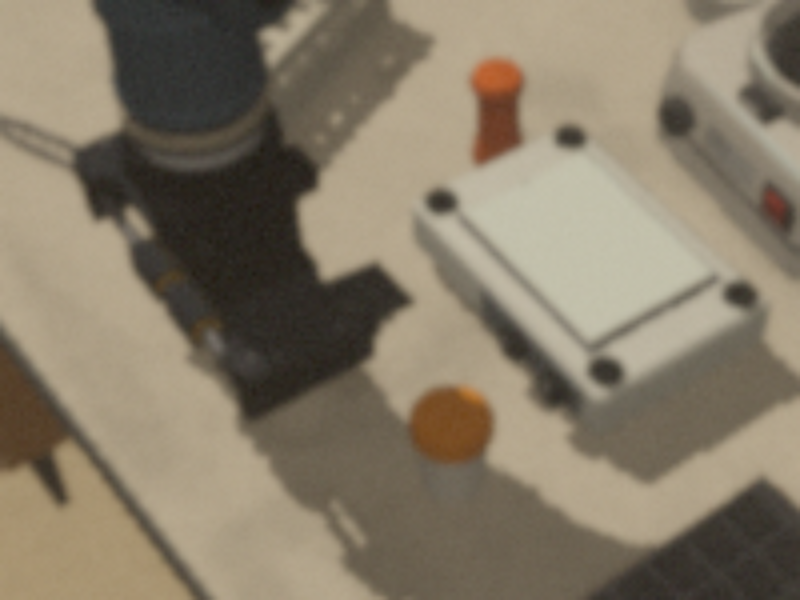

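The scene crop shows the fingers low behind the wedge, whose tip is at about (405,298) and lines up with the pad at (442,202). The cup and decapper haven't been touched. Pushing now.

```bash
python3 -m inch '[{"linear":[-0.5,0,0],"roll":0},{"linear":[-0.5,0,0],"roll":0},{"linear":[-0.5,0,0],"roll":0},{"linear":[-0.5,0,0],"roll":0},{"linear":[-0.4,0,0],"roll":0},{"linear":[-0.4,0,0],"roll":0},{"linear":[-0.4,0,0],"roll":0},{"linear":[-0.4,0,0],"roll":0},{"linear":[0,0,0],"roll":0},{"linear":[0,0,0],"roll":0}]'
python3 -m inch '[{"linear":[-0.2,0,0],"roll":0},{"linear":[-0.2,0,0],"roll":0},{"linear":[-0.2,0,0],"roll":0},{"linear":[0,0,0],"roll":0},{"linear":[0,0,0],"roll":0},{"linear":[0,0,0],"roll":0}]'
```

```text
time: 4.15
tool_pos: [0.4703, 0.3538, 0.0216]
tcp_rot: [180.0, 0.0, 177.4]
contact_force: [-0.4, -0.7, -0.1]
opening: 0.0009
finger_force: 0.0
time: 4.75
tool_pos: [0.4761, 0.3536, 0.0216]
tcp_rot: [180.0, 0.0, 177.5]
contact_force: [-0.8, 0.4, 0.4]
opening: 0.0002
finger_force: 0.0
```

```bash
for k in 1; do :; done; python3 -m inch '[{"linear":[-0.2,0,0],"roll":0},{"linear":[-0.2,0,0],"roll":0},{"linear":[0,0,0],"roll":0},{"linear":[0,0,0],"roll":0}]'
python3 -m inch '[{"linear":[-0.2,0,0],"roll":0},{"linear":[0,0,0],"roll":0},{"linear":[0,0,0],"roll":0},{"linear":[0,0,0],"roll":0}]'
python3 -m inch '[{"linear":[-0.2,0,0],"roll":0},{"linear":[0,0,0],"roll":0},{"linear":[0,0,0],"roll":0},{"linear":[0,0,0],"roll":0}]'
```

```text
time: 5.15
tool_pos: [0.4803, 0.3534, 0.0216]
tcp_rot: [180.0, 0.0, 177.5]
contact_force: [-0.1, -0.8, -0.2]
opening: 0.0008
finger_force: 0.0
time: 5.55
tool_pos: [0.4822, 0.3533, 0.0216]
tcp_rot: [180.0, 0.0, 177.5]
contact_force: [0.2, -0.3, -0.4]
opening: 0.0001
finger_force: 0.0
time: 5.95
tool_pos: [0.4842, 0.3532, 0.0216]
tcp_rot: [180.0, 0.0, 177.5]
contact_force: [-0.2, 0.2, -0.6]
opening: 0.0005
finger_force: 0.0
```

```bash
python3 -m inch '[{"linear":[-0.2,0,0],"roll":0},{"linear":[0,0,0],"roll":0},{"linear":[0,0,0],"roll":0}]'|sed -n '2p;4p'
python3 -m inch '[{"linear":[-0.2,0,0],"roll":0},{"linear":[0,0,0],"roll":0},{"linear":[0,0,0],"roll":0}]'|sed -n '2p;4p'
python3 -m inch '[{"linear":[-0.2,0,0],"roll":0},{"linear":[0,0,0],"roll":0},{"linear":[0,0,0],"roll":0}]'|sed -n '2p;4p'
```

```text
tool_pos: [0.4862, 0.3531, 0.0215]
contact_force: [0.2, 0.3, 0.3]
tool_pos: [0.4883, 0.3531, 0.0216]
contact_force: [-0.6, -0.2, -0.8]
tool_pos: [0.4903, 0.353, 0.0216]
contact_force: [-0.8, 0.3, 0.0]
```

Run:
```python
from h import *
i,q,d=grab('scene'); cv2.imwrite('pics/s3.png',cv2.resize(q[110:260,200:400],None,fx=4,fy=4))
```

```text
(no output)
```

View pics/s3.png

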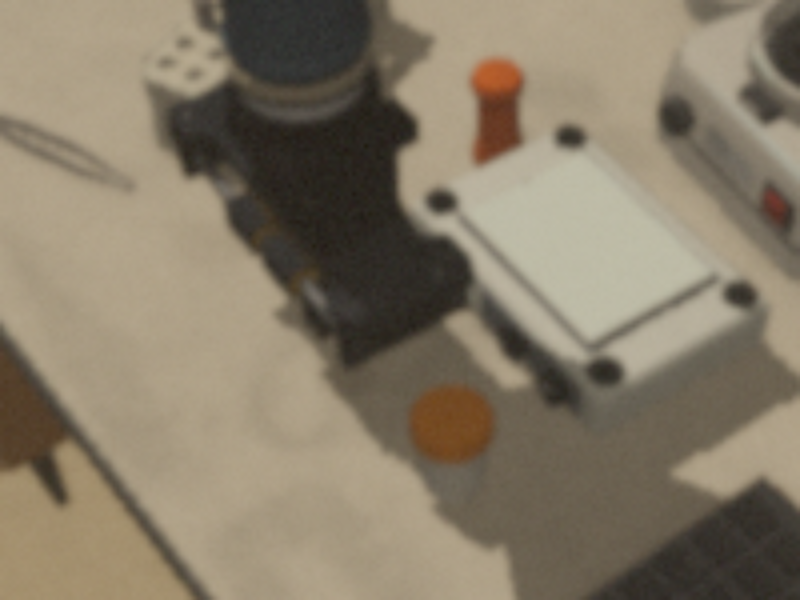

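The stirrer's pads are at the same pixels as before (442,202 and 606,372), and nothing else has moved. Continuing in small steps.

```bash
python3 -m inch '[{"linear":[-0.2,0,0],"roll":0},{"linear":[0,0,0],"roll":0},{"linear":[0,0,0],"roll":0}]'|sed -n '2p;4p'
python3 -m inch '[{"linear":[-0.2,0,0],"roll":0},{"linear":[0,0,0],"roll":0},{"linear":[0,0,0],"roll":0}]'|sed -n '2p;4p'
python3 -m inch '[{"linear":[-0.2,0,0],"roll":0},{"linear":[0,0,0],"roll":0},{"linear":[0,0,0],"roll":0}]'|sed -n '2p;4p'
```

```text
tool_pos: [0.4919, 0.3528, 0.0215]
contact_force: [-1.0, -0.3, 0.2]
tool_pos: [0.4929, 0.3526, 0.0215]
contact_force: [-4.2, -1.3, 3.3]
tool_pos: [0.4939, 0.3523, 0.0215]
contact_force: [-6.1, 1.2, 4.8]
```

The push has risen to about 6 N, with the tip roughly 17 mm past the foot axis, so the wedge is snug. Backing off and rising.

```bash
python3 -m inch '[{"linear":[0.5,0,0],"roll":0},{"linear":[1.5,0,0],"roll":0},{"linear":[2,0,0],"roll":0},{"linear":[2,0,-1],"roll":0},{"linear":[2,0,-2],"roll":0},{"linear":[2,0,-3],"roll":0},{"linear":[2,0,-4],"roll":0},{"linear":[0,0,0],"roll":0},{"linear":[0,0,0],"roll":0},{"linear":[0,0,0],"roll":0}]'
python3 - <<'E'
from h import *
i,q,d=grab('scene'); cv2.imwrite('pics/s4.png',cv2.resize(q[110:260,200:400],None,fx=4,fy=4))
i,p,d=grab('top'); cv2.imwrite('pics/t4.png',cv2.resize(p[120:250,240:400],None,fx=4.5,fy=4.5))
g=p.max(2); m=np.zeros(g.shape,np.uint8); m[128:186,272:358]=(g[128:186,272:358]<80)
n,l,s,c=cv2.connectedComponentsWithStats(m)
for k in range(1,n):
    if s[k,4]>6: print('dark',s[k],c[k].round(1),ray(i,*c[k],0.053).round(4))
m[:]=0; m[184:228,266:300]=(g[184:228,266:300]<70); n,l,s,c=cv2.connectedComponentsWithStats(m); k=1+s[1:,4].argmax(); print(s[k])
v,u=np.where(l==k); 
for vv in range(v.min(),v.max()+1): print(vv,u[v==vv].min(),u[v==vv].max(),end='; ')
print(ray(i,u.min(),v.max()+.5,0.014),ray(i,u.max()+.5,v.max()+.5,0.014))
E
```

```text
time: 8.8
tool_pos: [0.3772, 0.3581, 0.1211]
tcp_rot: [180.0, 0.1, 177.4]
contact_force: [0.2, 0.1, 0.4]
opening: 0.0004
finger_force: 0.0
dark [282 133   7   6  34] [284.7 135.5] [0.6646 0.3516 0.053 ]
dark [343 135   7   6  32] [346.  137.6] [0.6582 0.1996 0.053 ]
dark [276 169  15  17 106] [282.  181.4] [0.5494 0.3576 0.053 ]
dark [280 170   7   6  34] [283.  172.3] [0.5721 0.3553 0.053 ]
dark [342 172   7   6  35] [344.8 174.5] [0.5658 0.2037 0.053 ]
dark [318 181  26   4  71] [331.3 182. ] [0.5473 0.237  0.053 ]
[275 184  16  18 259]
184 276 289; 185 276 290; 186 276 290; 187 276 290; 188 276 289; 189 276 289; 190 276 290; 191 276 290; 192 276 290; 193 276 290; 194 276 290; 195 276 290; 196 275 290; 197 275 290; 198 275 290; 199 275 290; 200 276 290; 201 282 284; [0.50397192 0.37883429 0.014     ] [0.50377366 0.33960687 0.014     ]
```

View pics/s4.png

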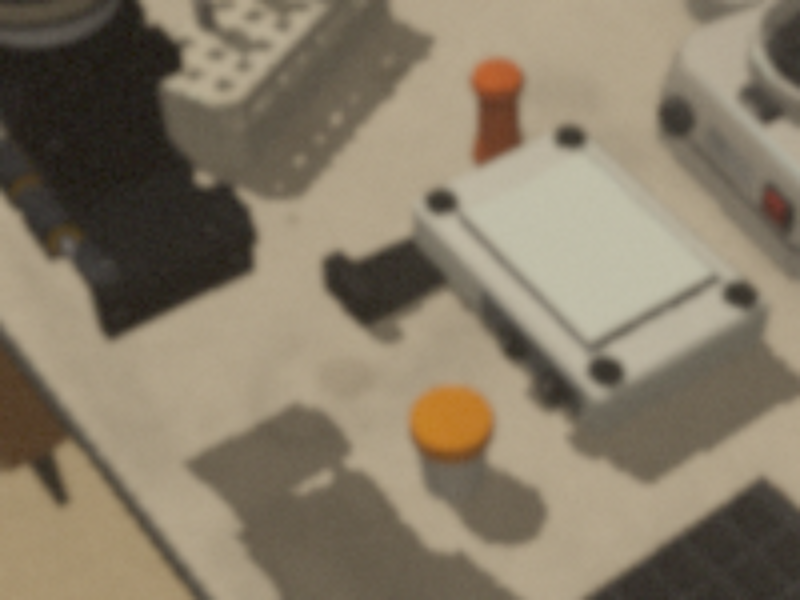

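View pics/t4.png

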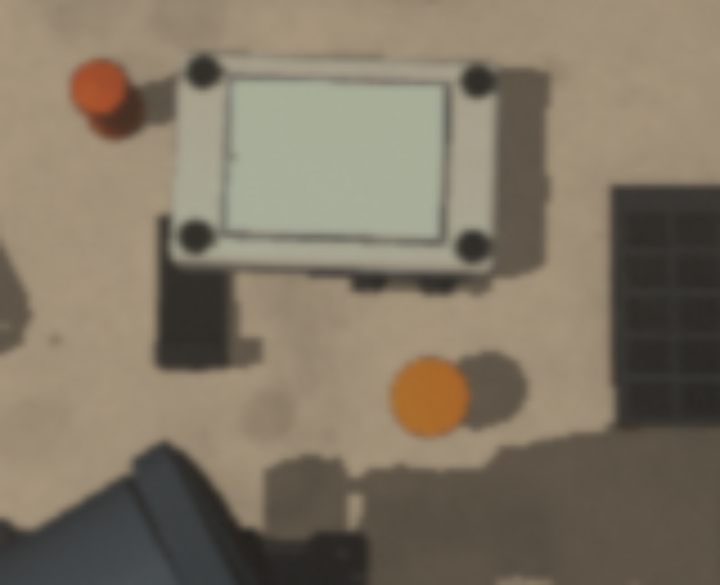

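The wedge sits under the front left corner and shows at cols 160–230, rows 215–365 of the top crop. The stirrer is unmoved, and the cup and decapper are where they were. The plate edge is only about 12 mm to the right of the pad centre, so I'll press about 6 mm left of centre to clear it.

```bash
python3 -m inch '[{"linear":[-3.2,0.2,0],"roll":0},{"linear":[-3.2,0.2,0],"roll":0},{"linear":[-3.2,0.2,0],"roll":0},{"linear":[-3.2,0.2,0],"roll":0},{"linear":[-3.2,0.2,0],"roll":0},{"linear":[-3.2,0.2,0],"roll":0},{"linear":[0,0,0],"roll":0},{"linear":[0,0,0],"roll":0},{"linear":[0,0,2],"roll":0},{"linear":[0,0,1.5],"roll":0}]'; python3 -m inch '[{"linear":[0,0,1],"roll":0},{"linear":[0,0,0.4],"roll":0},{"linear":[0,0,0],"roll":0},{"linear":[0,0,0],"roll":0},{"linear":[0,0,0],"roll":0}]'
```

```text
time: 9.9
tool_pos: [0.5666, 0.3611, 0.085]
tcp_rot: [-179.9, -0.2, 177.5]
contact_force: [-0.1, -1.2, 0.1]
opening: 0.0008
finger_force: 0.0
time: 10.4
tool_pos: [0.569, 0.3618, 0.0734]
tcp_rot: [180.0, 0.1, 177.5]
contact_force: [0.4, -1.1, 0.1]
opening: 0.0004
finger_force: 0.0
```

```bash
python3 -m inch '[{"linear":[0,0,0.2],"roll":0},{"linear":[0,0,0.2],"roll":0},{"linear":[0,0,0],"roll":0},{"linear":[0,0,0],"roll":0}]'|sed -n '2p;4p'
python3 -m inch '[{"linear":[0,0,0.1],"roll":0},{"linear":[0,0,0],"roll":0},{"linear":[0,0,0],"roll":0}]'|sed -n '2p;4p'
python3 -m inch '[{"linear":[0,0,0.1],"roll":0},{"linear":[0,0,0],"roll":0},{"linear":[0,0,0],"roll":0}]'|sed -n '2p;4p'
python3 -m inch '[{"linear":[0,0,0.1],"roll":0},{"linear":[0,0,0],"roll":0},{"linear":[0,0,0],"roll":0}]'|sed -n '2p;4p'
```

```text
tool_pos: [0.5684, 0.3615, 0.0685]
contact_force: [-0.3, 0.5, -0.5]
tool_pos: [0.5685, 0.3615, 0.0675]
contact_force: [-0.2, -0.2, -0.0]
tool_pos: [0.5685, 0.3615, 0.0674]
contact_force: [-1.3, -0.6, 5.8]
tool_pos: [0.5685, 0.3615, 0.0673]
contact_force: [-3.1, -0.7, 10.0]
```

```bash
python3 -m inch '[{"linear":[0,0,0.04],"roll":0},{"linear":[0,0,0],"roll":0},{"linear":[0,0,0],"roll":0},{"linear":[0,0,0],"roll":0},{"linear":[0,0,0],"roll":0},{"linear":[0,0,0],"roll":0},{"linear":[0,0,0],"roll":0},{"linear":[0,0,0],"roll":0},{"linear":[0,0,0],"roll":0},{"linear":[0,0,0],"roll":0}]'
python3 - <<'E'
from h import *
i,q,d=grab('scene'); cv2.imwrite('pics/s5.png',cv2.resize(q[110:260,200:400],None,fx=4,fy=4)); s=manip.state(); print(s['contact_force'],s['tool_pos'])
E
```

```text
time: 12.7
tool_pos: [0.5685, 0.3616, 0.0672]
tcp_rot: [180.0, 0.0, 177.5]
contact_force: [-3.2, -1.8, 11.3]
opening: 0.0007
finger_force: 5.6
[-3.93340036 -2.71984549 11.24647162] [0.56851242 0.36156628 0.0672343 ]
```

View pics/s5.png

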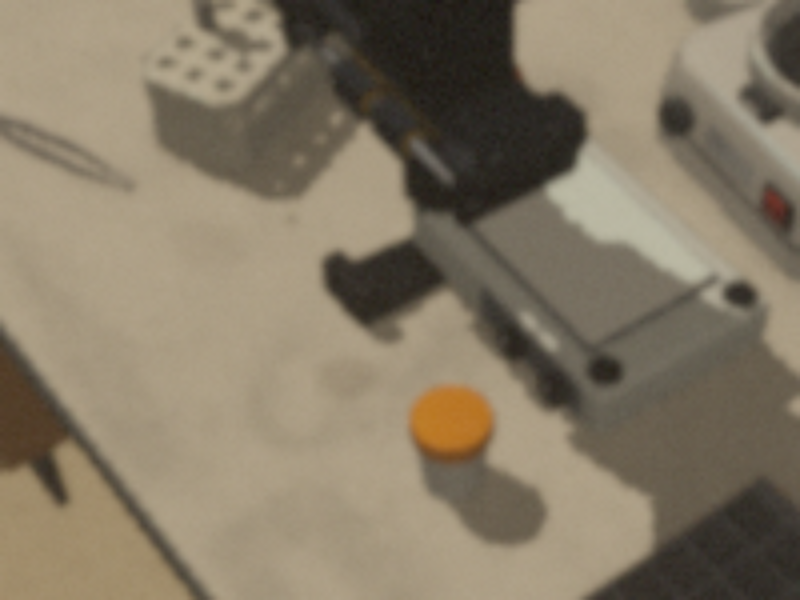

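The corner holds 11 N with only about 0.2 mm of give. The tips are at 53 mm, which is the pad's height, and the wedge and stirrer are unmoved. Handing in.

```bash
python3 -c "
from plant import manip
print(manip.finish_job())"
```

```text
the job is handed in; nothing more can be done
None
```

The wedge is pushed snug under the short foot (about 6 N at the heel), and I handed the job in with the fingers pressing the pad at about 11 N; the corner gave only about 0.2 mm, the stirrer, cup and decapper had not visibly moved, I did not re-check the timer, and the hand-in returned no verdict.

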